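# Find the loose outlet in the stall's power box and hold its cap open

## Robot

A 6-joint arm with a two-finger parallel gripper is mounted at the origin on a cart in front of the work surface, level with it; the furniture and walls round the work are solid. World frame = base frame: x ahead of the robot, y to its left, z up, the work surface at z = 0. Lengths are in m, angles in rad, forces in N, time in s.
With the tool pointing down it reaches from about 0.375 to 0.9 m from the base axis. Payload 3.1 kg.
Tool frame: the origin (TCP) lies between the finger pads; the fingertips stand 22 mm ahead of it and the grasp point (between the pads) lies 3 mm ahead of it; z points along the fingers, y is the line along which they close (so a half turn about z gives the same grasp; the last joint's range is limited). The gripper opens to 87 mm and grips with 3 to 60 N. Pads are 19 mm wide; open, the fingers measure 117 mm over their backs; the gripper's body (75 mm by 190 mm) begins 51 mm behind the grasp point.
Start: joints at [1.141, 0.527, 1.433, -0, 1.181, -0.178], TCP at [0.156, 0.605, 0.245] pointing down, gripper open.
Joint ranges: [-3.08, 3.08], [-0.75, 2.2], [0.22, 2.44], [-1.43, 4.57], [0, 2.65], [-2.85, 2.85]. Speed limits (rad/s): [2.79, 2.79, 3.14, 3.14, 3.14, 3.14].

## Interface

Orientations are given as a unit quaternion [x, y, z, w].
In Python, from rig import robot gives the robot as it stands.
- The arm moves only by the tool move_arm, never from a script. Its argument "series" is text: rows parted by semicolons, each of 6 numbers parted by spaces: the shift along the tool's x, y, z in mm, then the turn, a rotation vector about the tool's x, y, z in degrees. In form: dx dy dz ax ay az; .... A call has 1 to 8 rows; each row is the pose to reach, as a shift and turn from the pose commanded when the call began, along the tool's axes at that moment; what a row does not reach only later rows make up. A row lasts 1/12 s, in which the tool goes at most 41.7 mm and 7.16 degrees, less where a joint would pass 70% of its speed; a pose out of reach is approached as far as the arm can. A call with a gripper value outside its range is refused whole. "jaw" is the opening, from 0 (shut) to 1 (fully open), set as the call begins (left out, the last holds). The fingers move at their own pace and stop on an object; "newtons" is the grip in N (left out, the last holds). Time passes only in rows, so rows that repeat a pose let the fingers close. It gives the time, the measured TCP pose, the force, the opening and the grip force at its end, in the units of the state.
- robot.get_obs(): the state, without advancing time (a new reading comes with each control period).
- robot.camera(name): name is "side" or "top"; returns a dict with "img" (384x512x3 uint8, red, green, blue), "mtx" (3x3 intrinsics, pixels), "world_to_cam" (4x4, takes a point from world to camera coordinates). Camera axes: x right, y down, z forward; pixel columns grow to the right and rows downward; lengths in m; the calibration is good to about 2 mm. A picture is of the moment at which its call begins. There is no depth.
- robot.hand_in(): hands the job in; it is judged then, once.
Trained networks look in a picture, given as the dict that the camera call returned (one of the last four; its "shot" number tells which), for a name from the list of things; names that differ only in an ending like _2 or _b are one class to them, and where a whole thing is asked for, a point or a joint stands for the part that bears it (a point fixed in the world has none). Each returns a list of dicts, best first, with "p" (0 to 1); they miss things now and then, are a little off and sometimes report something else, mostly with a low value. They report only what shows in the picture. A call takes as long as a camera call.
- robot.search_frame(picture, thing): "xyz" ([x, y, z] in m, in world coordinates, good to about 4 mm: the middle of the surface that is visible of it).
- robot.tip_of(picture, thing): "xyz" ([x, y, z] in m, in world coordinates, good to about 4 mm: a listed point, or the origin of a listed thing).
The state is a dict: "time": time; "q": joint angles; "joint_velocities": joint speeds; "joint_torque": joint torques, N m; "position": TCP position; "tool_rot": TCP orientation; "ft_force": force on the tool from outside, world axes, zero at the start; "moment": the same for the moment, N m; "grip_width": finger opening in m; "grip_force": force on a finger pad.
Only numpy, scipy, OpenCV 4.12 (cv2) and the standard library are available. Lean on these libraries where they do the work, as an engineer would, in place of code of your own. Each camera call takes 0.05 s, during which the arm holds its last target. There are 200 camera calls.

## Task

One of the three outlets in the stall's power box has a loose bolt. Raise the box's stiff lid to a little past upright, about 100 degrees open, and leave it standing there, not laid back on the curds behind; then tap down on the bolt heads until you find the one that gives and sinks with its socket. Lift the sprung cap of that outlet well open, past 50 degrees, and finish while holding it up so that I can reach the sunken socket and bolt it tight; do not open the other two caps, and leave the goods beside the box where they are.

Things in the scene. Friction and masses are not known exactly. Their poses are not given: they have to be found in the camera images.
- power_box: black plastic stall power box, fixed to the table: 156 deep (its x) x 360 wide (its y) x 80 mm high, walls 6 mm thick, open-topped under a lid; origin under its centre at table height, its front faces its own -x (towards the robot) and shows a small breaker window. Inside, 34 mm above the table, is a grey deck with three identical outlets in a row, 100 mm apart along y; each has a sprung cap and, in front of the cap, the one bolt that holds its socket up.
- lid (a joint): angle of the grey rain lid (7 mm thick, 168 mm from hinge to front edge, 374 mm wide), rad: 0 shut, grows as its front edge rises, 1.57 upright, stop at 2.6. It may start a little ajar. The hinge is stiff: it stays at any angle and takes about 5 N at the bar to move.
- lid_bar (a point): middle of the lid's bar handle: a round steel bar 10 mm thick and 116 mm long, parallel to the hinge, standing 34 mm in front of the lid's front edge with a gap of 29 mm behind it; 83 mm above the table when the lid is shut. It can turn in a grasp. 202 mm from the hinge line.
- lid_hinge (a point): middle of the lid's hinge line, which runs along the box's y at its far side, 82 mm above the table; does not move.
- bolt_a_top (a point): centre of the top of outlet a's steel hexagon bolt head (15 to 17 mm wide, on a 23 mm washer), 51 mm above the table and 17 mm above the deck; 19 mm in front of the cap's lip and 27 mm behind the inside of the box's front wall. Sinks with the bolt. The letters do not follow the order along the box.
- bolt_a (a joint): how far outlet a's bolt, with the socket it holds, has sunk into the box, m; starts at 0. A tight one gives less than 1 mm. The loose one is driven 6 mm down by a tap of 8 N or more on the bolt head and stays down.
- cap_a_top (a point): centre of the top face of outlet a's grey cap (50 mm long from hinge to front, 46 mm wide, 14 mm thick, with a small thumb lip at the front); 70 mm above the table when shut, 36 mm above the deck. Its two straight sides can be pinched across the 46 mm; the collar under it is narrower (40 mm). Turns with the cap.
- cap_a_hinge (a point): middle of outlet a's cap hinge, along the box's y at the lower far edge of the cap, 25 mm behind the cap's centre and 55 mm above the table; does not move
- cap_a (a joint): angle of cap a, rad: 0 shut, grows as its front edge rises, 1.57 upright, stop at 1.75. Sprung shut: needs about 1 N at the front edge and falls shut when let go.
- bolt_b_top (a point): centre of the top of outlet b's steel hexagon bolt head (15 to 17 mm wide, on a 23 mm washer), 51 mm above the table and 17 mm above the deck; 19 mm in front of the cap's lip and 27 mm behind the inside of the box's front wall. Sinks with the bolt. The letters do not follow the order along the box.
- bolt_b (a joint): how far outlet b's bolt, with the socket it holds, has sunk into the box, m; starts at 0. A tight one gives less than 1 mm. The loose one is driven 6 mm down by a tap of 8 N or more on the bolt head and stays down.
- cap_b_top (a point): centre of the top face of outlet b's grey cap (50 mm long from hinge to front, 46 mm wide, 14 mm thick, with a small thumb lip at the front); 70 mm above the table when shut, 36 mm above the deck. Its two straight sides can be pinched across the 46 mm; the collar under it is narrower (40 mm). Turns with the cap.
- cap_b_hinge (a point): middle of outlet b's cap hinge, along the box's y at the lower far edge of the cap, 25 mm behind the cap's centre and 55 mm above the table; does not move
- cap_b (a joint): angle of cap b, rad: 0 shut, grows as its front edge rises, 1.57 upright, stop at 1.75. Sprung shut: needs about 1 N at the front edge and falls shut when let go.
- bolt_c_top (a point): centre of the top of outlet c's steel hexagon bolt head (15 to 17 mm wide, on a 23 mm washer), 51 mm above the table and 17 mm above the deck; 19 mm in front of the cap's lip and 27 mm behind the inside of the box's front wall. Sinks with the bolt. The letters do not follow the order along the box.
- bolt_c (a joint): how far outlet c's bolt, with the socket it holds, has sunk into the box, m; starts at 0. A tight one gives less than 1 mm. The loose one is driven 6 mm down by a tap of 8 N or more on the bolt head and stays down.
- cap_c_top (a point): centre of the top face of outlet c's grey cap (50 mm long from hinge to front, 46 mm wide, 14 mm thick, with a small thumb lip at the front); 70 mm above the table when shut, 36 mm above the deck. Its two straight sides can be pinched across the 46 mm; the collar under it is narrower (40 mm). Turns with the cap.
- cap_c_hinge (a point): middle of outlet c's cap hinge, along the box's y at the lower far edge of the cap, 25 mm behind the cap's centre and 55 mm above the table; does not move
- cap_c (a joint): angle of cap c, rad: 0 shut, grows as its front edge rises, 1.57 upright, stop at 1.75. Sprung shut: needs about 1 N at the front edge and falls shut when let go.
- cup: clear cup of yellow butterfat, 66x74x88 mm, origin under its centre, standing right of the box; leave alone
- curd_near: pressed curd disc, 121 mm wide, 35 mm high, origin under its centre, left of the box; leave alone
- curd_far: pressed curd disc, 116 mm wide, 35 mm high, origin under its centre, at the right end of the table; leave alone

How it is judged:
By the outcome, as a careful person would: the job done as asked, in the order asked, and still so for the second after the job is handed in, while the arm keeps its last pose, push and grip.
It also fails if it takes over 64 s, if anything falls off the work surface, if the arm or the gripper's body presses on something with over 40 N, if the wrist force passes 120 N, or if a joint passes its speed limit or range.

## Working session

There is one attempt and no reset: what is moved stays moved. The work goes in short steps, Python scripts to look and compute and a tool call to move; the robot and the scene stay as the last step left them, time stands still between calls to the robot, and variables do not carry over. Pictures are saved under pics/ and viewed, at most 10 in all, crops included, and the job is handed in when it is done.

Besides the shell and the picture viewer there is one more tool, called after "Request:" in YAML: its name, and indented under it one key for each argument. move_arm: Moves the arm, as the interface text tells. Its arguments: {"type":"object","properties":{"series":{"type":"string"},"jaw":{"type":"number"},"newtons":{"type":"number"}},"required":["series"]}

```bash
mkdir -p pics; cat > h.py <<'E'
import numpy as np, cv2
from rig import robot
from scipy.spatial.transform import Rotation as R
def pr(s): print({k:np.round(s[k],3).tolist() for k in ('time','q','position','tool_rot','ft_force','grip_width','grip_force')})
def save(p,n): cv2.imwrite('pics/'+n, p['img'][:,:,::-1])
def px(p,x):
    c=p['world_to_cam']@np.append(x,1); u=p['mtx']@c[:3]; return np.round(u[:2]/u[2]).astype(int).tolist()
def rel(target):  # tool-axes shift in mm from the measured pose
    s=robot.get_obs(); return np.round(R.from_quat(s['tool_rot']).inv().apply(np.array(target)-s['position'])*1000,1)
E
python3 - <<'E'
from h import *
pr(robot.get_obs())
ims=[]
for n in ('side','top'):
    p=robot.camera(n); ims.append(p['img'])
    print(n,'cam pos',np.round(-p['world_to_cam'][:3,:3].T@p['world_to_cam'][:3,3],2))
    for t in ('power_box','lid_bar','lid_hinge','cup','curd_near','curd_far'):
        for d in robot.tip_of(p,t)[:2]: print(t,round(d['p'],2),np.round(d['xyz'],3),px(p,d['xyz']))
save({'img':np.hstack(ims)},'a.png')
i=cv2.imread('pics/a.png'); cv2.imwrite('pics/a.png',cv2.resize(np.vstack([i[:,:512],i[:,512:]]),None,fx=.78,fy=.78))
E
```

```text
{'time': 0.0, 'q': [1.14, 0.528, 1.434, -0.0, 1.181, -0.178], 'position': [0.155, 0.605, 0.244], 'tool_rot': [0.126, 0.992, -0.001, -0.0], 'ft_force': [0.465, 0.625, 0.476], 'grip_width': 0.087, 'grip_force': 0.0}
side cam pos [0.44 1.47 0.65]
power_box 0.74 [ 0.55   0.145 -0.   ] [245, 223]
lid_bar 0.62 [0.438 0.16  0.11 ] [284, 192]
lid_hinge 0.79 [0.633 0.134 0.08 ] [217, 195]
curd_near 0.82 [ 0.571  0.423 -0.001] [226, 272]
curd_far 0.83 [ 0.586 -0.265  0.002] [245, 173]
top cam pos [0.38 0.14 1.  ]
power_box 0.78 [ 0.552  0.148 -0.001] [249, 187]
lid_bar 0.88 [0.435 0.164 0.116] [242, 225]
lid_hinge 0.8 [0.632 0.133 0.08 ] [255, 152]
cup 0.95 [ 0.495 -0.083  0.   ] [330, 207]
cup 0.71 [ 0.584 -0.271  0.   ] [394, 177]
curd_near 0.58 [0.572 0.42  0.005] [155, 178]
curd_far 0.84 [ 0.582 -0.268 -0.002] [393, 178]
```

View pics/a.png

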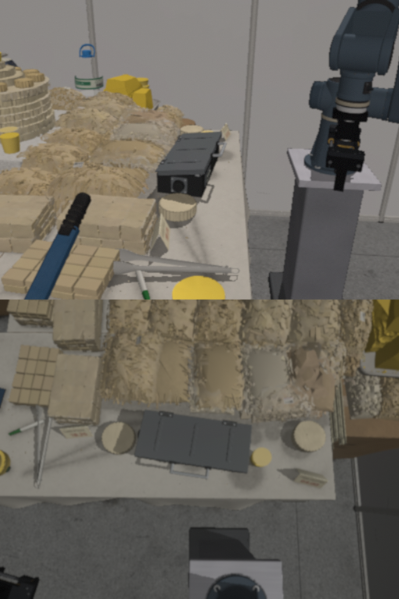

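The lid is slightly ajar (about 9°), and the box is yawed about −8.5°. I'll refine the estimate with a few averaged readings and a model overlay.

```bash
python3 - <<'E'
from h import *
acc={}
for k in range(3):
  for n in ('side','top'):
    p=robot.camera(n)
    for t in ('power_box','lid_bar','lid_hinge'):
        d=robot.tip_of(p,t)
        if d: acc.setdefault(t,[]).append(d[0]['xyz'])
for t in acc: print(t,np.round(np.mean(acc[t],0),4),np.round(np.std(acc[t],0),4))
B=np.mean(acc['lid_bar'],0);H=np.mean(acc['lid_hinge'],0);O=np.mean(acc['power_box'],0)
d=H-B; yaw=np.arctan2(d[1],d[0]); print('yaw',np.degrees(yaw),'ang',np.degrees(np.arctan2(B[2]-.082,np.hypot(d[0],d[1]))), np.linalg.norm(d), np.degrees(np.arctan2(*(H-O)[[1,0]])))
im=p['img'].copy(); s=4; x0,y0=165,130
im=cv2.resize(im[y0:y0+120,x0:x0+190],None,fx=s,fy=s,interpolation=cv2.INTER_CUBIC)
def draw(pts,c):
    q=[((np.array(px(p,a))-[x0,y0])*s).tolist() for a in pts]
    cv2.polylines(im,[np.array(q,int)],False,c,1)
for yw,c in ((yaw,(255,0,0)),):
    y=np.array([-np.sin(yw),np.cos(yw),0])
    draw([B-.058*y,B+.058*y],c); draw([H-.187*y,H+.187*y],(0,255,0))
save({'img':im},'b.png')
E
```

```text
power_box [ 5.503e-01  1.467e-01 -1.000e-04] [0.0022 0.0021 0.0011]
lid_bar [0.4361 0.1617 0.1122] [0.0019 0.0028 0.002 ]
lid_hinge [0.6317 0.1352 0.081 ] [0.0018 0.0009 0.0013]
yaw -7.722069554218355 ang 8.698458932105918 0.19984704056408292 -8.09330352844311
```

View pics/b.png

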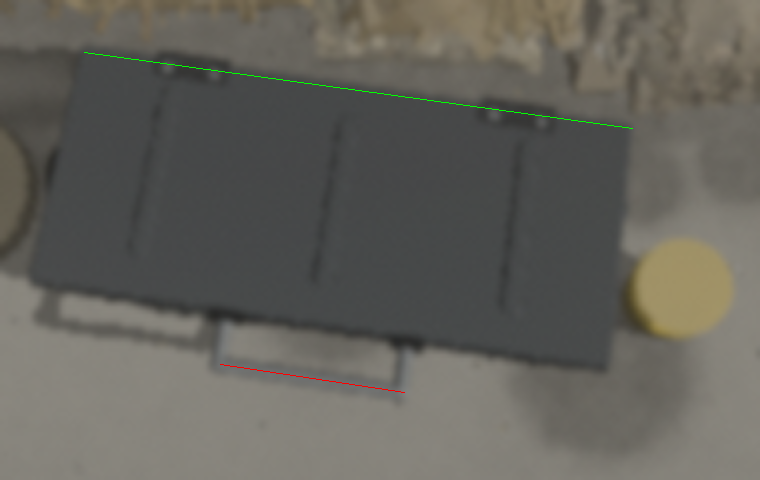

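The overlay fits the picture: the bar runs from (215,368) to (405,395), the lid is slightly ajar, and the yaw is about −7.8°. Next I move above the bar.

Request:
move_arm:
  series: "-40 -38 5 0 0 7; -80 -76 10 0 0 14; -120 -114 15 0 0 21; -160 -152 20 0 0 28; -190 -180 22 0 0 35; -190 -180 22 0 0 42; -190 -180 22 0 0 42; -190 -180 22 0 0 42"
  jaw: 0.32

```text
time: 2.57
position: [0.2963, 0.381, 0.2225]
tool_rot: [0.475, 0.88, -0.001, 0.0]
ft_force: [-0.3, -0.1, -0.7]
grip_width: 0.0414
grip_force: 0.0
```

```bash
cat >> h.py <<'E'
YAW=np.radians(-7.8)
def tgt(pos,tilt=0,yoff=None,yy=0):
    """shift mm and turn deg from the measured pose to pos; tool y at box yaw+yy deg, tilt: fingers lean forward (deg)"""
    s=robot.get_obs(); Rc=R.from_quat(s['tool_rot'])
    a=YAW+np.radians(yy); y=np.array([np.cos(a),np.sin(a),0]); z=np.array([0,0,-1.]); x=np.cross(y,z)
    Rt=R.from_matrix(np.array([x,y,z]).T)
    bx=np.array([-np.sin(YAW),np.cos(YAW),0])  # box y
    Rt=R.from_rotvec(-bx*np.radians(tilt))*Rt
    print('shift',np.round(Rc.inv().apply(np.array(pos)-s['position'])*1000,1),'turn',np.round((Rc.inv()*Rt).as_rotvec(degrees=True),1))
E
python3 - <<'E'
from h import *
pr(robot.get_obs()); tgt([.435,.162,.19])
E
```

```text
{'time': 2.567, 'q': [0.678, 0.37, 1.805, -0.001, 0.967, 0.097], 'position': [0.296, 0.381, 0.222], 'tool_rot': [0.475, 0.88, -0.001, 0.0], 'ft_force': [-0.322, -0.11, -0.72], 'grip_width': 0.041, 'grip_force': 0.0}
shift [-259.1   -4.3   32.7] turn [-0.   0.1 41.1]
```

Request:
move_arm:
  series: "-35 0 5 0 0 6; -70 0 10 0 0 12; -105 -1 15 0 0 18; -140 -2 20 0 0 24; -175 -3 25 0 0 30; -210 -4 28 0 0 36; -245 -4 32 0 0 41; -259 -4 32 0 0 41"

```text
time: 3.23
position: [0.4377, 0.1637, 0.1904]
tool_rot: [0.753, 0.658, 0.001, 0.001]
ft_force: [0.1, 0.2, -0.2]
grip_width: 0.0281
grip_force: 0.0
```

```bash
python3 - <<'E'
from h import *
p=robot.camera('top'); pr(robot.get_obs()); tgt([.435,.162,.115])
for t in ('lid_bar','lid_hinge'):
    for d in robot.tip_of(p,t)[:1]: print(t,round(d['p'],2),np.round(d['xyz'],3))
E
```

```text
{'time': 3.283, 'q': [0.117, 0.402, 1.876, -0.002, 0.86, 0.251], 'position': [0.439, 0.163, 0.191], 'tool_rot': [0.752, 0.659, 0.001, 0.002], 'ft_force': [1.537, -1.092, 0.772], 'grip_width': 0.027, 'grip_force': 0.0}
shift [-1.6 -3.9 75.7] turn [0.2 0.  0.2]
lid_bar 0.27 [ 0.583 -0.269 -0.001]
lid_hinge 0.7 [0.634 0.131 0.082]
```

Request:
move_arm:
  series: "-1 -2 15 0 0 0; -1 -3 30 0 0 0; -1 -3 42 0 0 0; -1 -3 54 0 0 0; -1 -3 64 0 0 0; -1 -3 72 0 0 0; -1 -3 75 0 0 0; -1 -3 75 0 0 0"

```text
time: 4.05
position: [0.4308, 0.1659, 0.1151]
tool_rot: [0.751, 0.66, -0.001, -0.0]
ft_force: [-0.3, -0.9, 0.3]
grip_width: 0.0281
grip_force: 0.0
```

```bash
python3 - <<'E'
from h import *
p=robot.camera('side'); pr(robot.get_obs())
save({'img':cv2.resize(p['img'][130:270,180:350],None,fx=4,fy=4,interpolation=cv2.INTER_CUBIC)},'c.png')
E
```

```text
{'time': 4.1, 'q': [0.124, 0.537, 1.951, 0.0, 0.654, 0.252], 'position': [0.431, 0.166, 0.116], 'tool_rot': [0.751, 0.66, -0.0, -0.0], 'ft_force': [0.463, 0.344, 0.501], 'grip_width': 0.028, 'grip_force': 0.0}
```

View pics/c.png

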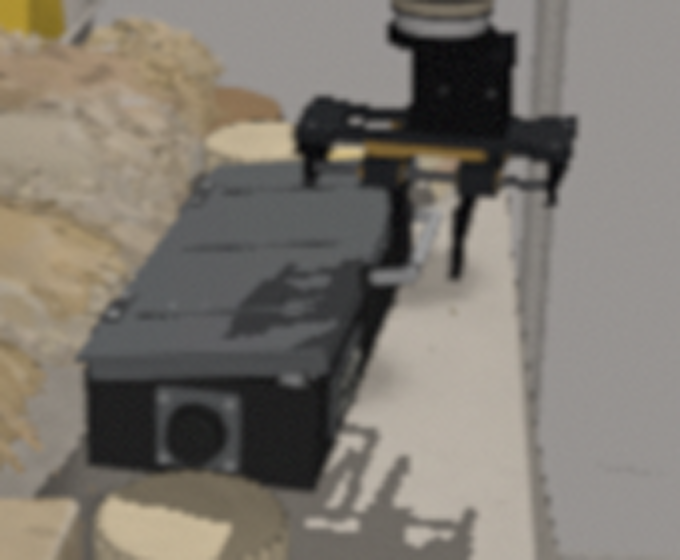

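The bar (420,240) sits between the fingers at about (400,215) and (460,230), with no contact. Now I close.

Request:
move_arm:
  series: "0 0 0 0 0 0; 0 0 0 0 0 0; 0 0 0 0 0 0; 0 0 0 0 0 0"
  jaw: 0
  newtons: 30

```text
time: 4.43
position: [0.4363, 0.1648, 0.1164]
tool_rot: [0.751, 0.66, 0.004, 0.003]
ft_force: [2.6, -2.0, -4.2]
grip_width: 0.0089
grip_force: 30.4
```

```bash
cat > arc.py <<'E'
from h import *
s=robot.get_obs(); pr(s)
H=np.array([.632,.135,.082]); Rc=R.from_quat(s['tool_rot'])
bx=np.array([np.cos(YAW),np.sin(YAW),0])
G=s['position']+Rc.apply([0,0,.003]); d=G-H
a=np.degrees(np.arctan2(d[2],-d@bx)); r=np.hypot(d[2],d@bx); print('ang',a,'r',r)
for k in range(1,9):
    for st in (5.,):
        t=np.radians(a+st*k); q=G-bx*((r*np.cos(t))+d@bx); q[2]=H[2]+r*np.sin(t)
        print(np.round(a+st*k,1),np.round(Rc.inv().apply(q-G)*1000))
E
python3 arc.py
```

```text
{'time': 4.433, 'q': [0.122, 0.537, 1.947, -0.002, 0.648, 0.252], 'position': [0.436, 0.165, 0.116], 'tool_rot': [0.751, 0.66, 0.004, 0.003], 'ft_force': [2.622, -1.952, -4.238], 'grip_width': 0.009, 'grip_force': 30.443}
ang 9.011332612062684 r 0.2004046554358675
14.0 [ -0.   4. -17.]
19.0 [ -0.   9. -34.]
24.0 [ -0.  15. -50.]
29.0 [ -0.  23. -66.]
34.0 [ -0.  33. -80.]
39.0 [ -0.  43. -94.]
44.0 [  -0.   55. -107.]
49.0 [  -0.   68. -119.]
```

Request:
move_arm:
  series: "0 4 -17 0 0 0; 0 9 -34 0 0 0; 0 15 -50 0 0 0; 0 23 -66 0 0 0; 0 33 -80 0 0 0; 0 43 -94 0 0 0; 0 55 -107 0 0 0; 0 68 -119 0 0 0"

```text
time: 5.1
position: [0.4954, 0.1565, 0.234]
tool_rot: [0.752, 0.659, -0.003, -0.004]
ft_force: [-5.7, 1.4, -2.2]
grip_width: 0.0091
grip_force: 30.0
```

```bash
python3 arc.py
```

```text
{'time': 5.1, 'q': [0.09, 0.404, 1.701, 0.002, 1.047, 0.219], 'position': [0.495, 0.156, 0.234], 'tool_rot': [0.752, 0.659, -0.003, -0.004], 'ft_force': [-5.669, 1.391, -2.219], 'grip_width': 0.009, 'grip_force': 30.016}
ang 47.151455916648466 r 0.20329570412303688
52.2 [ -0.  13. -12.]
57.2 [ -0.  28. -22.]
62.2 [ -0.  43. -31.]
67.2 [ -0.  59. -39.]
72.2 [ -0.  76. -45.]
77.2 [ -1.  93. -50.]
82.2 [ -1. 110. -53.]
87.2 [ -1. 128. -55.]
```

Request:
move_arm:
  series: "0 13 -11 0 0 0; 0 27 -21 0 0 0; 0 42 -30 0 0 0; 0 58 -37 0 0 0; 0 75 -43 0 0 0; 0 91 -48 0 0 0; 0 108 -51 0 0 0; 0 125 -53 0 0 0"

```text
time: 5.77
position: [0.6209, 0.1391, 0.2891]
tool_rot: [0.751, 0.66, -0.003, -0.001]
ft_force: [-4.6, -2.4, 1.0]
grip_width: 0.0088
grip_force: 30.0
```

```bash
python3 arc.py
```

```text
{'time': 5.767, 'q': [0.046, 0.502, 1.347, -0.002, 1.299, 0.176], 'position': [0.621, 0.139, 0.289], 'tool_rot': [0.751, 0.66, -0.003, -0.001], 'ft_force': [-4.649, -2.353, 0.991], 'grip_width': 0.009, 'grip_force': 29.998}
ang 86.74615378010742 r 0.20447394141200012
91.7 [-0. 18. -0.]
96.7 [-0. 36.  1.]
101.7 [-0. 53.  4.]
106.7 [-0. 71.  8.]
111.7 [-1. 87. 14.]
116.7 [ -1. 104.  21.]
121.7 [ -1. 119.  30.]
126.7 [ -1. 134.  40.]
```

Request:
move_arm:
  series: "0 12 0 0 0 0; 0 24 0 0 0 0; 0 36 2 0 0 0; 0 44 3 0 0 0; 0 48 3 0 0 0; 0 48 3 0 0 0; 0 48 3 0 0 0"

```text
time: 6.35
position: [0.6705, 0.1323, 0.285]
tool_rot: [0.752, 0.66, -0.001, 0.001]
ft_force: [-0.9, -5.7, 3.9]
grip_width: 0.0086
grip_force: 30.0
```

```bash
python3 arc.py|head -2
```

```text
{'time': 6.35, 'q': [0.033, 0.573, 1.226, -0.003, 1.342, 0.164], 'position': [0.671, 0.132, 0.285], 'tool_rot': [0.752, 0.66, -0.001, 0.001], 'ft_force': [-0.894, -5.7, 3.894], 'grip_width': 0.009, 'grip_force': 30.001}
ang 100.9014488202814 r 0.20365625396851486
```

Request:
move_arm:
  series: "0 0 0 0 0 0; 0 0 0 0 0 0; 0 0 0 0 0 0; 0 0 -10 0 0 0; 0 0 -30 0 0 0; 0 0 -50 0 0 0; 0 -20 -60 0 0 0; 0 -50 -60 0 0 0"
  jaw: 0.35

```text
time: 7.02
position: [0.6244, 0.1405, 0.3481]
tool_rot: [0.752, 0.66, 0.004, 0.003]
ft_force: [0.2, 0.1, 0.1]
grip_width: 0.0307
grip_force: 0.0
```

```bash
python3 - <<'E'
from h import *
pr(robot.get_obs()); tgt([.50,.154,.30],0,yy=90)
E
```

```text
{'time': 7.017, 'q': [0.047, 0.453, 1.268, 0.001, 1.411, 0.177], 'position': [0.624, 0.14, 0.348], 'tool_rot': [0.752, 0.66, 0.004, 0.003], 'ft_force': [0.225, 0.09, 0.141], 'grip_width': 0.031, 'grip_force': 0.0}
shift [  -2.9 -125.5   46.9] turn [  0.5   0.3 -89.7]
```

Retreat towards the robot and away from the view, then look at the outlets.

Request:
move_arm:
  series: "0 -35 0 0 0 -7; 0 -70 0 0 0 -14; 0 -105 0 0 0 -21; 0 -140 0 0 0 -28; 0 -175 0 0 0 -35; 0 -200 0 0 0 -42; 0 -200 0 0 0 -49; 0 -200 0 0 0 -56"
  jaw: 0

```text
time: 7.68
position: [0.4209, 0.1671, 0.3457]
tool_rot: [0.35, 0.937, 0.001, 0.001]
ft_force: [0.6, 0.4, 0.2]
grip_width: 0.0005
grip_force: 0.0
```

```bash
python3 - <<'E'
from h import *
pr(robot.get_obs()); ims=[]
for n in ('top','side'):
    p=robot.camera(n)
    for t in ('bolt_a_top','cap_a_top','cap_a_hinge','lid_bar','lid_hinge'):
        for d in robot.tip_of(p,t)[:4]:
            print(n,t,round(d['p'],2),np.round(d['xyz'],3),px(p,d['xyz']))
    ims.append(cv2.resize(p['img'][110:260,150:350],None,fx=3,fy=3,interpolation=cv2.INTER_CUBIC) if n=='top' else cv2.resize(p['img'][130:260,180:330],None,fx=3,fy=3))
save({'img':ims[0]},'d.png'); save({'img':ims[1]},'e.png')
E
```

```text
{'time': 7.683, 'q': [0.13, 0.168, 1.703, 0.001, 1.269, -0.726], 'position': [0.421, 0.167, 0.346], 'tool_rot': [0.35, 0.937, 0.001, 0.001], 'ft_force': [0.596, 0.423, 0.162], 'grip_width': 0.0, 'grip_force': 0.0}
top cap_a_hinge 0.32 [0.669 0.132 0.28 ] [256, 111]
top lid_bar 0.78 [0.668 0.133 0.283] [256, 111]
top lid_hinge 0.66 [0.632 0.133 0.083] [255, 152]
side bolt_a_top 0.48 [0.508 0.154 0.051] [259, 209]
side cap_a_top 0.49 [0.56  0.143 0.066] [242, 202]
side cap_a_hinge 0.7 [0.584 0.144 0.054] [233, 205]
side lid_bar 0.74 [0.669 0.127 0.279] [204, 128]
side lid_hinge 0.81 [0.631 0.135 0.079] [218, 195]
side lid_hinge 0.58 [0.496 0.053 0.052] [265, 195]
```

View pics/d.png

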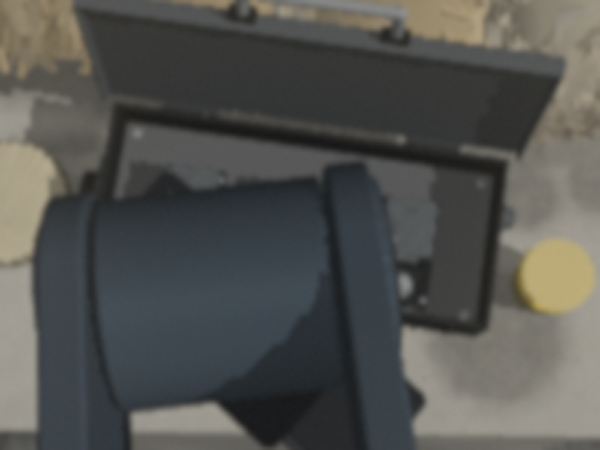

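View pics/e.png

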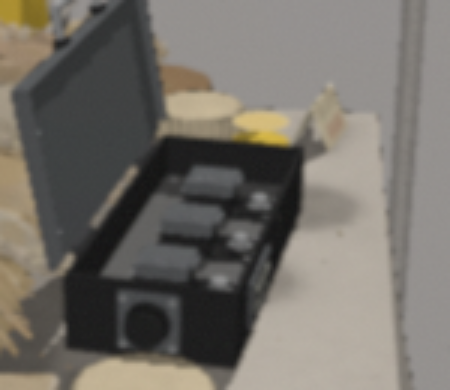

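The lid stands at about 100.5°. In the side view the bolts are at crop pixels (262,198), (241,235) and (221,275). In the top view the right-hand bolt shows at (403,285). I'll intersect those rays with z = 51 mm.

```bash
cat >> h.py <<'E'
def ray(p,uv,z):
    M=p['world_to_cam'];Rm=M[:3,:3];c=-Rm.T@M[:3,3]
    d=Rm.T@np.linalg.solve(p['mtx'],[uv[0],uv[1],1]); return c+d*(z-c[2])/d[2]
E
python3 - <<'E'
from h import *
P={n:robot.camera(n) for n in ('top','side')}
for n,u in (('top',(284.3,205)),('side',(267.3,196)),('side',(260.3,208.3)),('side',(253.7,221.7))):
    print(n,np.round(ray(P[n],u,.049),3))
for d in robot.tip_of(P['side'],'bolt_b_top')+robot.tip_of(P['side'],'cap_a_hinge'): print(round(d['p'],2),np.round(d['xyz'],3))
tgt([.492,.054,.16],0,yy=90)
E
```

```text
top [0.494 0.052 0.049]
side [0.489 0.053 0.049]
side [0.505 0.147 0.049]
side [0.517 0.238 0.049]
0.54 [0.495 0.055 0.051]
0.5 [0.582 0.143 0.056]
0.76 [0.584 0.142 0.054]
shift [-126.2  -38.2  184.5] turn [ -0.   -0.  -33.6]
```

Request:
move_arm:
  series: "-25 -7 20 0 0 -6; -50 -14 45 0 0 -12; -75 -21 70 0 0 -18; -100 -28 95 0 0 -24; -120 -36 120 0 0 -30; -126 -38 145 0 0 -33.6; -126 -38 170 0 0 -33.6; -126 -38 180 0 0 -33.6"
  jaw: 0
  newtons: 20

```text
time: 9.15
position: [0.4908, 0.0536, 0.1615]
tool_rot: [0.069, 0.998, 0.0, -0.003]
ft_force: [-1.1, 0.6, -0.6]
grip_width: 0.0005
grip_force: 0.0
```

```bash
python3 - <<'E'
from h import *
pr(robot.get_obs()); tgt([.494,.0535,.073],0,yy=90)
E
```

```text
{'time': 9.15, 'q': [-0.118, 0.483, 1.836, -0.0, 0.828, -1.55], 'position': [0.491, 0.054, 0.162], 'tool_rot': [0.069, 0.998, 0.0, -0.003], 'ft_force': [-1.052, 0.602, -0.609], 'grip_width': 0.001, 'grip_force': 0.0}
shift [-3.7  0.4 88.5] turn [-0.  -0.3 -0.1]
```

Request:
move_arm:
  series: "-3 0 15 0 0 0; -3 0 35 0 0 0; -3 0 55 0 0 0; -3 0 68 0 0 0; -3 0 76 0 0 0; -3 0 81 0 0 0; -3 0 83 0 0 0; -3 0 83 0 0 0"

```text
time: 9.82
position: [0.4953, 0.0539, 0.0816]
tool_rot: [0.068, 0.998, -0.0, 0.0]
ft_force: [0.1, 0.0, 0.3]
grip_width: 0.0002
grip_force: 0.0
```

Request:
move_arm:
  series: "0 0 1.5 0 0 0; 0 0 3 0 0 0; 0 0 4.5 0 0 0; 0 0 5.5 0 0 0; 0 0 5.5 0 0 0"

```text
time: 10.23
position: [0.495, 0.0539, 0.0761]
tool_rot: [0.068, 0.998, -0.0, 0.0]
ft_force: [-0.7, 0.1, 0.5]
grip_width: 0.0007
grip_force: 0.0
```

Request:
move_arm:
  series: "0 0 1.5 0 0 0; 0 0 3 0 0 0; 0 0 4 0 0 0; 0 0 4 0 0 0"

```text
time: 10.57
position: [0.4952, 0.0539, 0.0721]
tool_rot: [0.068, 0.998, 0.0, 0.0]
ft_force: [0.3, 0.9, 2.9]
grip_width: 0.0007
grip_force: 0.9
```

Request:
move_arm:
  series: "0 0 1 0 0 0; 0 0 2 0 0 0; 0 0 2 0 0 0"

```text
time: 10.82
position: [0.4952, 0.0539, 0.0701]
tool_rot: [0.068, 0.998, -0.0, 0.0]
ft_force: [0.8, 0.0, 2.6]
grip_width: 0.0006
grip_force: 1.6
```

Request:
move_arm:
  series: "0 0 1 0 0 0; 0 0 2 0 0 0; 0 0 2 0 0 0"

```text
time: 11.07
position: [0.4952, 0.0539, 0.0679]
tool_rot: [0.068, 0.998, 0.0, 0.0]
ft_force: [0.5, -0.2, 3.7]
grip_width: 0.0004
grip_force: 1.4
```

Request:
move_arm:
  series: "0 0 1 0 0 0; 0 0 2 0 0 0; 0 0 2 0 0 0"

```text
time: 11.32
position: [0.4952, 0.0539, 0.0673]
tool_rot: [0.068, 0.998, -0.0, 0.0]
ft_force: [-2.0, -0.3, 14.1]
grip_width: 0.0004
grip_force: 7.5
```

First contact came at TCP z ≈ 72 mm, then it gave under about 3 N and stopped hard at 67.3 mm (14 N). That is about 6 mm of sink. I'll lift off and check that it stayed down.

Request:
move_arm:
  series: "0 0 -10 0 0 0; 0 0 -30 0 0 0; 0 0 -55 0 0 0; 0 0 -85 0 0 0; 20 0 -115 0 0 0; 40 0 -145 0 0 0; 60 0 -175 0 0 0; 80 0 -190 0 0 0"

```text
time: 11.98
position: [0.4158, 0.0648, 0.2586]
tool_rot: [0.068, 0.998, -0.0, 0.002]
ft_force: [0.2, -0.6, 0.4]
grip_width: 0.0004
grip_force: 0.0
```

```bash
python3 - <<'E'
from h import *
pr(robot.get_obs())
for k in range(2):
  for n in ('side','top'):
    p=robot.camera(n)
    for t in ('bolt_a_top','cap_a_hinge','cap_a_top','lid_bar'):
      for d in robot.tip_of(p,t)[:3]: print(n,t,round(d['p'],2),np.round(d['xyz'],3))
    if n=='side' and k==0: save({'img':cv2.resize(p['img'][175:240,215:290],None,fx=8,fy=8,interpolation=cv2.INTER_CUBIC)},'f.png')
E
```

```text
{'time': 11.983, 'q': [-0.112, 0.229, 1.902, -0.0, 1.007, -1.546], 'position': [0.416, 0.065, 0.259], 'tool_rot': [0.068, 0.998, -0.0, 0.002], 'ft_force': [0.187, -0.595, 0.423], 'grip_width': 0.0, 'grip_force': 0.0}
side bolt_a_top 0.56 [0.632 0.135 0.083]
side bolt_a_top 0.51 [0.508 0.153 0.05 ]
side cap_a_hinge 0.79 [0.584 0.141 0.056]
side cap_a_top 0.6 [0.559 0.147 0.065]
side lid_bar 0.59 [0.667 0.125 0.281]
side lid_bar 0.18 [ 0.574  0.421 -0.002]
top bolt_a_top 0.63 [0.506 0.146 0.05 ]
top bolt_a_top 0.6 [0.553 0.151 0.072]
top cap_a_hinge 0.66 [0.596 0.239 0.057]
top cap_a_hinge 0.65 [0.58  0.137 0.056]
top cap_a_top 0.72 [0.558 0.15  0.07 ]
top cap_a_top 0.44 [0.584 0.141 0.053]
top lid_bar 0.92 [0.667 0.134 0.28 ]
top lid_bar 0.26 [0.633 0.13  0.08 ]
side bolt_a_top 0.58 [0.511 0.154 0.049]
side cap_a_hinge 0.93 [0.581 0.142 0.055]
side cap_a_top 0.65 [0.559 0.144 0.066]
side lid_bar 0.67 [0.672 0.128 0.278]
top bolt_a_top 0.57 [0.504 0.148 0.052]
top cap_a_hinge 0.73 [0.583 0.141 0.057]
top cap_a_top 0.84 [0.555 0.146 0.071]
top lid_bar 0.6 [0.667 0.133 0.282]
```

View pics/f.png

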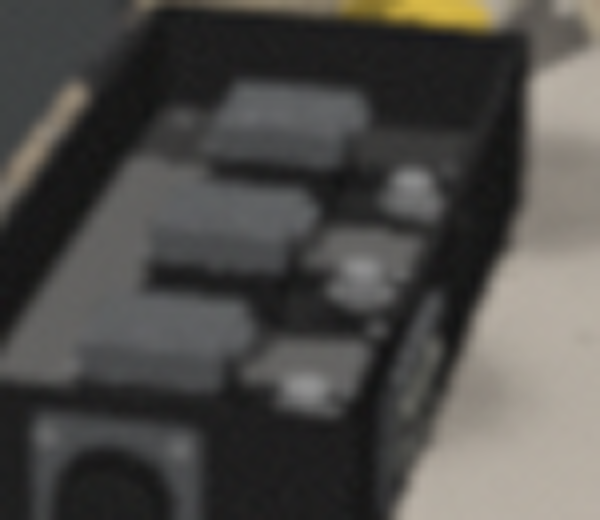

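The right-hand bolt (412,180) now sits lower, and its light mounting plate has gone down; the middle (362,268) and left (305,385) bolts are unchanged. So the right-hand outlet is the loose one. Next I prepare a pinch on its cap with the fingers tilted 25° forward.

```bash
cat > cap.py <<'E'
from h import *
bx=np.array([np.cos(YAW),np.sin(YAW),0]); C=np.array([.5445,.047,.07]); HC=C+.025*bx; HC[2]=.055
def zt(t): t=np.radians(t); return bx*np.sin(t)+np.array([0,0,-np.cos(t)])
def tcp(cap_deg,tilt,back=0,fwd=.012):
    g=C-fwd*bx; g[2]=.064; d=g-HC; r=np.hypot(d@bx,d[2]); a=np.arctan2(d[2],-d@bx)+np.radians(cap_deg)
    q=HC-bx*r*np.cos(a)+np.array([0,0,r*np.sin(a)])
    return q-zt(tilt)*(.003+back)
E
python3 - <<'E'
from cap import *
pr(robot.get_obs())
for b in (.10,0): print(tcp(0,25,b)); tgt(tcp(0,25,b),25,yy=90)
E
```

```text
{'time': 12.983, 'q': [-0.112, 0.235, 1.903, -0.0, 1.004, -1.547], 'position': [0.416, 0.065, 0.256], 'tool_rot': [0.068, 0.998, -0.0, 0.0], 'ft_force': [-0.019, 0.497, -0.679], 'grip_width': 0.0, 'grip_force': 0.0}
[0.48948409 0.05453624 0.1573497 ]
shift [-74.4  -0.1  98.7] turn [ -0. -25.  -0.]
[0.5313549  0.04880065 0.06671892]
shift [-1.167e+02 -1.000e-01  1.894e+02] turn [ -0. -25.  -0.]
```

Request:
move_arm:
  series: "-15 0 10 0 -5 0; -30 0 25 0 -10 0; -45 0 40 0 -15 0; -60 0 60 0 -20 0; -74 0 80 0 -25 0; -74 0 95 0 -25 0; -74 0 99 0 -25 0; -74 0 99 0 -25 0"
  jaw: 0.85
  newtons: 12

```text
time: 13.65
position: [0.4883, 0.0547, 0.1558]
tool_rot: [0.067, 0.974, -0.015, 0.214]
ft_force: [0.4, 0.0, 0.3]
grip_width: 0.0461
grip_force: 0.0
```

```bash
python3 - <<'E'
from cap import *
pr(robot.get_obs()); tgt(tcp(0,25,0),25,yy=90)
p=robot.camera('top')
for t in ('cap_a_top','cap_a_hinge'):
  for d in robot.tip_of(p,t)[:3]: print(t,round(d['p'],2),np.round(d['xyz'],3))
E
```

```text
{'time': 13.65, 'q': [-0.109, 0.441, 2.145, -0.094, 0.124, -1.453], 'position': [0.488, 0.055, 0.156], 'tool_rot': [0.067, 0.974, -0.015, 0.214], 'ft_force': [0.369, 0.049, 0.27], 'grip_width': 0.046, 'grip_force': 0.0}
shift [-2.1  0.  99.1] turn [-0.  -0.2 -0. ]
cap_a_top 0.85 [0.554 0.15  0.071]
cap_a_top 0.46 [ 0.551  0.147 -0.   ]
cap_a_hinge 0.96 [0.58  0.139 0.053]
```

```bash
cat > kin.py <<'E'
from cap import *
from scipy.optimize import least_squares
D=np.array([[1.14,.528,1.434,1.181,.155,.605,.244],[.678,.37,1.805,.967,.296,.381,.222],[.124,.537,1.951,.654,.431,.166,.116],[.09,.404,1.701,1.047,.495,.156,.234],[.046,.502,1.347,1.299,.621,.139,.289],[.033,.573,1.226,1.342,.671,.132,.285],[-.118,.483,1.836,.828,.491,.054,.162],[-.112,.229,1.902,1.007,.416,.065,.259],[-.109,.441,2.145,.124,.488,.055,.156]])
q1,q2,q3,q5,X,Y,Z=D.T; r=X*np.cos(q1)+Y*np.sin(q1)
def f(p,q2,q3,q5): a1,a2,L,r0,z0=p; return r0+a1*np.sin(q2)+a2*np.sin(q2+q3)+L*np.sin(q2+q3+q5), z0+a1*np.cos(q2)+a2*np.cos(q2+q3)+L*np.cos(q2+q3+q5)
s=least_squares(lambda p:np.concatenate([f(p,q2,q3,q5)[0]-r,f(p,q2,q3,q5)[1]-Z]),[.4,.4,.2,0,.2])
P=s.x
def ik(r,z,tilt):
    t=np.pi-np.radians(tilt)
    s=least_squares(lambda q:np.array([f(P,q[0],q[1],t-q[0]-q[1])[0]-r,f(P,q[0],q[1],t-q[0]-q[1])[1]-z]),[.5,1.9])
    return np.round([*s.x,t-s.x.sum()],2),round(s.cost,5)
E
python3 - <<'E'
from kin import *
print(np.round(P,3),s.cost)
for c,t,fw in ((0,25,.012),(0,15,.012),(0,10,.012),(0,0,.012),(0,5,.012),(30,10,.012),(60,0,.012),(60,-10,.012),(75,0,.012),(75,10,.012)):
    q=tcp(c,t,0,fw); print(c,t,ik(q[0]*np.cos(.13)-q[1]*np.sin(.13),q[2],t))
E
```

```text
[ 0.632  0.368  0.189 -0.057  0.037] 0.0030723768974391633
0 25 (array([0.57, 2.13, 0.01]), np.float64(0.0))
0 15 (array([0.57, 2.04, 0.27]), np.float64(0.0))
0 10 (array([0.58, 1.99, 0.39]), np.float64(0.0))
0 0 (array([0.61, 1.9 , 0.63]), np.float64(0.0))
0 5 (array([0.6 , 1.95, 0.51]), np.float64(0.0))
30 10 (array([0.57, 1.95, 0.45]), np.float64(0.0))
60 0 (array([0.6 , 1.81, 0.73]), np.float64(0.0))
60 -10 (array([0.64, 1.72, 0.95]), np.float64(0.0))
75 0 (array([0.61, 1.78, 0.75]), np.float64(0.0))
75 10 (array([0.58, 1.87, 0.52]), np.float64(0.0))
```

```bash
python3 - <<'E'
from cap import *
pr(robot.get_obs()); tgt(tcp(0,15,.06),15,yy=90); tgt(tcp(0,15,0),15,yy=90)
E
```

```text
{'time': 13.8, 'q': [-0.109, 0.437, 2.143, -0.094, 0.124, -1.453], 'position': [0.49, 0.055, 0.158], 'tool_rot': [0.067, 0.974, -0.015, 0.217], 'ft_force': [0.013, 0.67, 0.147], 'grip_width': 0.058, 'grip_force': 0.0}
shift [-10.   -0.2  41.4] turn [-0.  10.1 -0. ]
shift [ 6.000e-01 -1.000e-01  1.005e+02] turn [-0.  10.1 -0. ]
```

Request:
move_arm:
  series: "-3 0 6 0 3 0; -6 0 14 0 6 0; -9 0 24 0 9 0; -10 0 34 0 10 0; -10 0 41 0 10 0; -8 0 50 0 10 0; -7 0 58 0 10 0; -7 0 58 0 10 0"

```text
time: 14.47
position: [0.5181, 0.0507, 0.1056]
tool_rot: [0.068, 0.989, -0.009, 0.128]
ft_force: [0.5, -0.3, -0.1]
grip_width: 0.0743
grip_force: 0.0
```

```bash
python3 - <<'E'
from cap import *
pr(robot.get_obs()); tgt(tcp(0,15,0),15,yy=90)
p=robot.camera('top')
for t in ('cap_a_top','cap_a_hinge'):
  for d in robot.tip_of(p,t)[:3]: print(t,round(d['p'],2),np.round(d['xyz'],3))
p=robot.camera('side')
save({'img':cv2.resize(p['img'][150:240,200:310],None,fx=7,fy=6.6,interpolation=cv2.INTER_CUBIC)},'g.png')
E
```

```text
{'time': 14.467, 'q': [-0.114, 0.569, 1.991, -0.018, 0.324, -1.532], 'position': [0.518, 0.051, 0.106], 'tool_rot': [0.068, 0.989, -0.009, 0.128], 'ft_force': [0.477, -0.255, -0.149], 'grip_width': 0.074, 'grip_force': 0.0}
shift [-3.5 -0.  41. ] turn [-0.  -0.2 -0. ]
cap_a_top 0.69 [0.557 0.15  0.072]
cap_a_top 0.68 [0.52  0.252 0.053]
cap_a_top 0.21 [ 0.581 -0.267 -0.004]
cap_a_hinge 0.54 [0.583 0.14  0.058]
```

View pics/g.png

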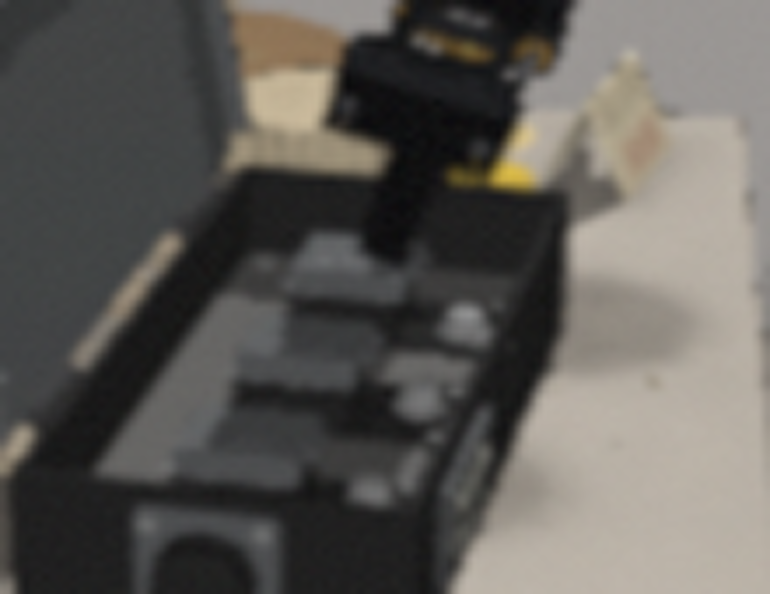

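The fingers (395,230) are lined up with the sides of the right-hand cap (340,265). I descend and pinch.

Request:
move_arm:
  series: "-1 0 10 0 0 0; -2 0 20 0 0 0; -3 0 28 0 0 0; -3 0 35 0 0 0; -3 0 40 0 0 0; -3 0 40 0 0 0"

```text
time: 15.17
position: [0.5325, 0.0487, 0.0681]
tool_rot: [0.068, 0.989, -0.009, 0.129]
ft_force: [0.5, 0.3, -0.8]
grip_width: 0.0742
grip_force: 0.0
```

Request:
move_arm:
  series: "0 0 0 0 0 0; 0 0 0 0 0 0; 0 0 0 0 0 0; 0 0 0 0 0 0; 0 0 0 0 0 0; 0 0 0 0 0 0"
  jaw: 0.3
  newtons: 12

```text
time: 15.67
position: [0.5326, 0.0482, 0.0699]
tool_rot: [0.067, 0.989, -0.009, 0.13]
ft_force: [-0.9, -3.2, 1.7]
grip_width: 0.0461
grip_force: 12.0
```

```bash
python3 - <<'E'
from cap import *
s=robot.get_obs(); pr(s)
Rc=R.from_quat(s['tool_rot'])
for c,t in ((6,12.5),(12,10),(18,7.5),(24,5),(30,2.5),(36,0),(42,-2.5),(48,-5),(54,-7),(60,-9),(66,-10),(70,-10)):
    print(c,np.round(Rc.inv().apply(tcp(c,t)-tcp(0,15))*1000,1),15-t)
E
```

```text
{'time': 15.667, 'q': [-0.116, 0.654, 1.976, -0.024, 0.251, -1.528], 'position': [0.533, 0.048, 0.07], 'tool_rot': [0.067, 0.989, -0.009, 0.13], 'ft_force': [-0.937, -3.217, 1.653], 'grip_width': 0.046, 'grip_force': 12.0}
6 [-2.2 -0.  -3.4] 2.5
12 [-4.8 -0.  -6.5] 5
18 [-7.7 -0.  -9.4] 7.5
24 [-10.8  -0.  -12. ] 10
30 [-14.3  -0.  -14.2] 12.5
36 [-17.9  -0.  -16. ] 15
42 [-21.7  -0.  -17.5] 17.5
48 [-25.7  -0.  -18.6] 20
54 [-29.7  -0.  -19.3] 22
60 [-33.7  -0.  -19.5] 24
66 [-37.8  -0.  -19.4] 25
70 [-40.4  -0.  -19.1] 25
```

Gripped at 46 mm, which is the cap width. I lift along the arc.

Request:
move_arm:
  series: "-2.2 0 -3.4 0 2.5 0; -4.8 0 -6.5 0 5 0; -7.7 0 -9.4 0 7.5 0; -10.8 0 -12 0 10 0; -14.3 0 -14.2 0 12.5 0; -17.9 0 -16 0 15 0; -17.9 0 -16 0 15 0"

```text
time: 16.25
position: [0.5451, 0.0464, 0.0897]
tool_rot: [0.068, 0.998, -0.0, -0.002]
ft_force: [-4.1, -2.5, 3.7]
grip_width: 0.0456
grip_force: 12.0
```

```bash
python3 - <<'E'
from cap import *
s=robot.get_obs(); pr(s); print(tcp(36,0))
Rc=R.from_quat(s['tool_rot'])
for c,t in ((42,-2.5),(48,-5),(54,-7),(60,-9),(66,-10),(70,-10)):
    print(c,np.round(Rc.inv().apply(tcp(c,t)-tcp(36,0))*1000,1),-t)
for n in ('side','top'):
  p=robot.camera(n)
  for t in ('cap_a_top',):
    for d in robot.tip_of(p,t)[:3]: print(t,round(d['p'],2),np.round(d['xyz'],3))
  if n=='side':save({'img':cv2.resize(p['img'][150:240,200:310],None,fx=7,fy=6.6,interpolation=cv2.INTER_CUBIC)},'i.png')
E
```

```text
{'time': 16.25, 'q': [-0.119, 0.656, 1.75, -0.001, 0.74, -1.552], 'position': [0.545, 0.046, 0.09], 'tool_rot': [0.068, 0.998, -0.0, -0.002], 'ft_force': [-4.099, -2.549, 3.709], 'grip_width': 0.046, 'grip_force': 12.0}
[0.54485314 0.04695163 0.08702921]
42 [-3.3 -0.  -2.4] 2.5
48 [-6.8 -0.  -4.5] 5
54 [-10.5  -0.   -6.2] 7
60 [-14.4  -0.   -7.5] 9
66 [-18.3   0.   -8.5] 10
70 [-20.9   0.   -8.9] 10
cap_a_top 0.56 [0.559 0.149 0.065]
cap_a_top 0.39 [0.671 0.127 0.28 ]
cap_a_top 0.41 [0.554 0.149 0.074]
```

View pics/i.png

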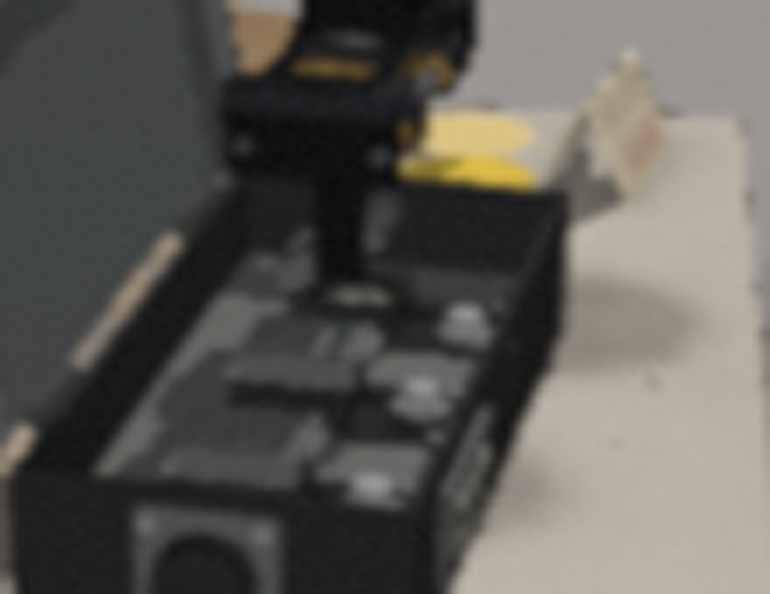

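The cap is opening: its front edge shows at (380,215) and the socket at (360,293). I continue.

Request:
move_arm:
  series: "-3.3 0 -2.4 0 2.5 0; -6.8 0 -4.5 0 5 0; -10.5 0 -6.2 0 7 0; -14.4 0 -7.5 0 9 0; -18.3 0 -8.5 0 10 0; -20.9 0 -8.9 0 10 0; -20.9 0 -8.9 0 10 0"

```text
time: 17.03
position: [0.5647, 0.0437, 0.098]
tool_rot: [0.068, 0.994, 0.005, -0.089]
ft_force: [-3.5, -4.1, 0.8]
grip_width: 0.0455
grip_force: 12.0
```

```bash
python3 - <<'E'
from cap import *
s=robot.get_obs(); pr(s); print(tcp(70,-10))
for n in ('side','top'):
  p=robot.camera(n)
  for t in ('cap_a_top','lid_bar'):
    for d in robot.tip_of(p,t)[:3]: print(t,round(d['p'],2),np.round(d['xyz'],3))
  if n=='side':save({'img':cv2.resize(p['img'][150:240,200:310],None,fx=7,fy=6.6,interpolation=cv2.INTER_CUBIC)},'j.png')
E
```

```text
{'time': 17.033, 'q': [-0.121, 0.712, 1.572, 0.002, 1.036, -1.557], 'position': [0.565, 0.044, 0.098], 'tool_rot': [0.068, 0.994, 0.005, -0.089], 'ft_force': [-3.539, -4.082, 0.797], 'grip_width': 0.045, 'grip_force': 12.0}
[0.56562615 0.04410608 0.09580123]
cap_a_top 0.55 [0.559 0.15  0.066]
lid_bar 0.74 [0.67  0.125 0.28 ]
lid_bar 0.58 [0.668 0.13  0.284]
lid_bar 0.34 [0.631 0.131 0.081]
```

View pics/j.png

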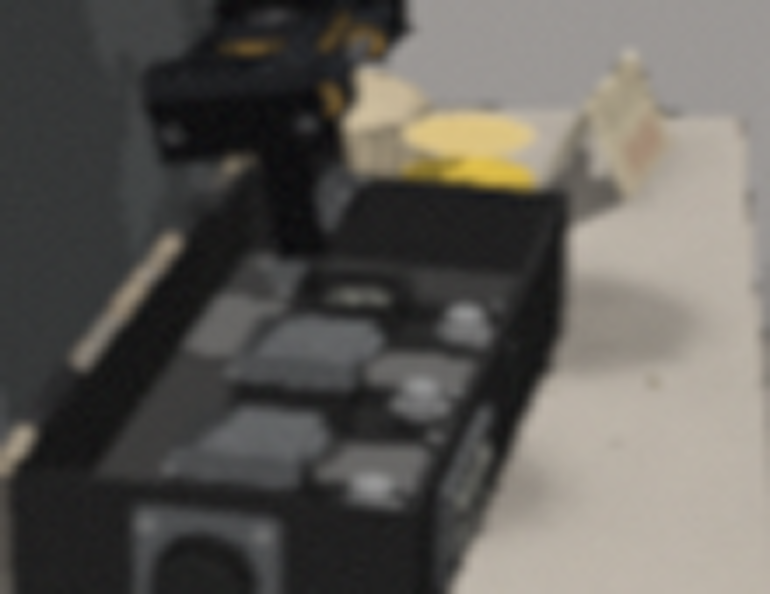

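The cap stands at about 65°: its edge shows steep at (340,190) and the socket is clear at (360,293). The other two caps are shut, and the lid bar is still where I left it. Handing in.

```bash
python3 -c "
from rig import robot
print(robot.hand_in())"
```

```text
the job is handed in; nothing more can be done
None
```

I handed the job in with the lid standing at about 100°. The right-hand outlet has the loose bolt: it sank about 6 mm when tapped. The gripper is holding that outlet's cap open at about 65°, and I did not touch the other two caps or the goods.

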